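Load the slide carrier into the sample changer

TASK

Take the carrier with the two glass slides out of the tray, slide it along the bed of the loading bay so that its own front edge lifts the catch, and push it fully home so that the catch drops behind it. Do not touch the catch with the gripper, leave the other carrier in its tray and the things on the bench where they stand, and let go of the carrier at the end.

Things in the scene. Friction and masses are not known exactly. Their poses are not given: they have to be found in the camera images.
- carrier_centre (a point): Carrier to load: aluminium plate 100 (x) x 84 (y) x 10 mm with two long glass slides in its top and a black upright grip fin between them, 52 (x) x 9 thick (y), 40 high, mid-plate. Ends alike, either may lead. 0.15-0.3 kg. Starts flat in one tray bay, underside 4 above the bench. This point: its centre, 25 above the underside, 15 above the plate's top, 25 below the fin's top.
- filter_carrier_centre (a point): The other carrier, to be left in the tray: same plate and fin, but four round filter discs in its top instead of the two slides. This point: its centre, 25 mm above its underside.
- tray: Grey open tray fixed on the bench, 226 (x) x 104 (y) mm, walls 15 high and 4 thick, floor 4 thick; a cross wall makes two bays, centred at x +-55.5. A carrier lies lengthwise along x in each. Origin under its centre.
- bay: Loading bay, fixed on the bench: a slideway that the carrier enters along the bay's +x, its long side along x. Frame, mm: origin on the bench, mid-width. Flat bed x -150 to 125, 112 wide, top at z 12. Side guides from x -61 inwards, inner faces y +-43.5 (1.5 free each side of the carrier), tops z 26. End stop face at x 109, then a white housing x 126-201, y +-75, 52 high.
- bay_mouth (a point): Middle of the slideway's mouth, on the bed: bay frame -61, 0, 12 mm. Here the straight guides begin; before them the mouth flares outwards to y +-54 at x -93, and the bed before that is open.
- bay_lips (a point): Where the overhanging lips begin: bay frame 20, 0, 24 mm (their lead-in from x 11, tilted up). From here inwards a lip on each guide covers the carrier's edges: inner edges y +-38, underside z 24, top 28 (the plate's top runs at z 22). So the carrier must be slid in flat on the bed; it cannot be put in from above.
- bay_home (a point): Where the carrier's centre point is when it is fully home against the end stop: bay frame 59, 0, 37 mm; axes parallel to the bay's.
- catch (a joint): Steel gravity catch on the -y guide, rad: 0 = hanging at rest, grows as the nose rises, up to 0.9; no spring, 60 g. Hinge along the bay's y at x -35, z 24; the arm lies outside the guide, top at z 34. A carrier slid in along the bed lifts the nose to about 0.2 and it rides on the plate's top; it can fall only when the carrier is within about 3 mm of the end stop.
- catch_nose (a point): Foot of the catch's nose at its rear face: bay frame 5, -37.5, 14 mm when down. The nose hangs in the carrier's lane, y -43 to -32, x -19 to 5; its front is a ramp from z 28 at x -19 down to the foot. The square rear face then stands 4 mm behind the carrier's rear edge when the carrier is home.
- die: Bystander, loose: steel pellet die, a stepped round block 42 across, 50 high (mm). Origin under its middle.
- jar: Bystander, loose: small amber glass jar with black cap, 34 across, 45 high (mm). Origin under its middle.
- slide_box: Bystander, loose: closed grey and white slide box 100 x 85 x 36 (mm). Origin under its middle.
- wash_bottle: Bystander, loose: white wash bottle with blue cap, 64 across, 160 high (mm). Origin under its middle.
- screwdriver: Bystander, loose: screwdriver lying on the bench (mm). Origin under its middle, handle towards its -x.
- beaker: Bystander, loose: small glass beaker 54 across, 65 high (mm). Origin under its middle.
- tweezers: Bystander, loose: steel tweezers 115 long lying on the bench (mm). Origin under its middle.

How it is judged (in metres and radians):
On the way:
1. the carrier lies flat in the slideway with its front edge under the catch, holding the catch up (value of joint catch above 0.12 rad and x of carrier_centre in the frame of bay between -0.045 and 0.05 m and y of carrier_centre in the frame of bay between -0.006 and 0.006 m and z of carrier_centre in the frame of bay between 0.033 and 0.041 m and angle between carrier_centre's own z axis and vertical below 0.06 rad and angle between the x axis of carrier_centre and the x axis of bay, either way round below 0.06 rad), for 0.1 s.
At the end, for the whole second after the job is handed in: The carrier lies flat and at rest on the bed of the bay, its centre not more than 5 mm short of the home point along the slideway and 6 mm across it, and the catch has dropped fully behind it (below 0.05 rad) (value of joint catch below 0.05 rad and x of carrier_centre in the frame of bay between 0.054 and 0.0615 m and y of carrier_centre in the frame of bay between -0.006 and 0.006 m and z of carrier_centre in the frame of bay between 0.033 and 0.041 m and angle between carrier_centre's own z axis and vertical below 0.06 rad and angle between the x axis of carrier_centre and the x axis of bay, either way round below 0.06 rad and linear speed of carrier below 0.02 m/s); the robot touches nothing.
It fails at once if the gripper or arm touches the catch (contact force between catch and the fingers above 0.3 N or contact force between catch and the arm above 0.3 N).
It fails at once if the other carrier is moved more than 15 mm (distance of filter_carrier_centre from where it was at the start of the episode above 0.015 m).
It fails at once if a thing on the bench is moved more than 30 mm (distance of any of die, jar, slide_box, wash_bottle, screwdriver, beaker, tweezers from where it was at the start of the episode above 0.03 m).
It also fails if it takes over 48 s, if anything falls off the work surface, if the arm or the gripper's body presses on something with over 40 N, if the wrist force passes 120 N, or if a joint passes its speed limit or range.

ROBOT

A 6-joint arm with a two-finger parallel gripper is mounted at the origin on the work surface. World frame = base frame: x ahead of the robot, y to its left, z up, the work surface at z = 0. Lengths are in mm, angles in rad, forces in N, time in s.
With the tool pointing down it reaches from about 350 to 975 mm from the base axis. Payload 7.1 kg.
Tool frame: the origin (TCP) lies midway between the tips of the shut fingers; the grasp point (between the pads) lies 19 mm behind it (ctrl.grasp_offset is the distance from the TCP to the grasp point, in mm); z points along the fingers, y is the line along which they close (so a half turn about z gives the same grasp; the last joint's range is limited). The gripper opens to 88 mm and grips with 3 to 60 N. Pads are 20 mm wide; open, the fingers measure 115 mm over their backs; the gripper's body (75 mm by 178 mm) begins 61 mm behind the grasp point.
Start: joints at [1.163, 0.423, 1.63, -0, 1.089, -0.019], TCP at [236.892, 578.349, 222.675] pointing down, gripper open.
Joint ranges: [-3, 3], [-0.9, 2.11], [0.09, 2.58], [-1.31, 4.45], [0.11, 2.69], [-2.54, 2.54]. Speed limits (rad/s): [2.39, 2.39, 3.01, 3.14, 3.14, 3.14].

INTERFACE

Orientations are given as a rotation vector (axis times angle).
In Python, from workcell import ctrl gives the robot as it stands. The module is installed in compiled form; this text tells all that it offers.
- The arm moves only by the tool servo_tool, never from a script. Its argument "rows" is a list of rows, each a list of 7 numbers: the turn, a rotation vector about the tool's x, y, z as a fraction of full scale, then the shift along the tool's x, y, z as a fraction of full scale, then the finger opening in mm, from 0 to 87.8. A call has 1 to 10 rows; each row is the pose to reach, as a shift and turn from the pose commanded when the call began, along the tool's axes at that moment; what a row does not reach only later rows make up. Full scale, the value 1, is 20 cm for a shift and 1.5 rad for a turn. A row lasts 1/8 s, in which the tool goes at most 62.5 mm and 10.7 degrees, less where a joint would pass 70% of its speed; a pose out of reach is approached as far as the arm can. A call with a number of a shift or a turn outside -1 to 1 is refused whole. A call with a gripper value outside its range is refused whole. The fingers move at their own pace and stop on an object; the grip force is fixed at half the most. Time passes only in rows, so rows that repeat a pose let the fingers close. It gives the time, the measured TCP pose, the force, the opening and the grip force at its end, in the units of the state.
- ctrl.get_obs(): the state, without advancing time (a new reading comes with each control period).
- ctrl.get_image(name): name is "scene" or "top"; returns (picture, depth): 480x640x3 uint8, red, green, blue; 480x640 float32, mm along the optical axis (not along the pixel's ray), 0 where there is no reading.
- ctrl.camera_info(name): a dict with "intrinsics" (3x3 intrinsics, pixels), "R" (3x3) and "t" (3): a world point X has camera coordinates R X + t. Camera axes: x right, y down, z forward; pixel columns grow to the right and rows downward; lengths in mm; the calibration is good to about 2 mm. A picture is of the moment at which its call begins. camera_info takes no time and is no camera call.
- ctrl.close_job(): hands the job in; it is judged then, once.
The state is a dict: "t": time; "qpos": joint angles; "qvel": joint speeds; "joint_torque": joint torques, N m; "ee_pos": TCP position; "orientation": TCP orientation; "ft_force": force on the tool from outside, world axes, zero at the start; "moment": the same for the moment, N m; "width": finger opening in mm; "grasp_force": force on a finger pad.
Only numpy, scipy, OpenCV 4.12 (cv2) and the standard library are available. Lean on these libraries where they do the work, as an engineer would, in place of code of your own. Each camera call takes 0.05 s, during which the arm holds its last target. There are 200 camera calls.

## Working session

There is one attempt and no reset: what is moved stays moved. The work goes in short steps, Python scripts to look and compute and a tool call to move; the robot and the scene stay as the last step left them, time stands still between calls to the robot, and variables do not carry over. Pictures are saved under pics/ and viewed, at most 10 in all, crops included, and the job is handed in when it is done.

Besides the shell and the picture viewer there is one more tool, called after "Emit:" as name([rows], argument=value, ...), one row to a line, values as JSON. servo_tool: Moves the arm, as the interface text tells. Its arguments: {"type":"object","properties":{"rows":{"type":"array","items":{"type":"array","items":{"type":"number"}}}},"required":["rows"]}

```bash
mkdir -p pics
python3 - <<'E'
from workcell import ctrl
import cv2,numpy as np
for n in("top","scene"):
    p,d=ctrl.get_image(n); cv2.imwrite(f"pics/{n}0.png",p[:,:,::-1]); np.save(f"{n}_d.npy",d)
    c=ctrl.camera_info(n); print(n,np.round(c["intrinsics"],1).tolist(),np.round(c["R"],3).tolist(),np.round(c["t"],1).tolist())
o=ctrl.get_obs(); print({k:np.round(v,3).tolist() for k,v in o.items()}, ctrl.grasp_offset)
E
```

```text
top [[484.3, 0.0, 323.5], [0.0, 484.3, 237.8], [0.0, 0.0, 1.0]] [[-0.001, -1.0, -0.013], [-0.981, 0.003, -0.194], [0.194, 0.013, -0.981]] [14.1, 499.8, 1147.3]
scene [[497.7, 0.0, 323.7], [0.0, 497.7, 241.9], [0.0, 0.0, 1.0]] [[-0.708, 0.706, -0.0], [0.486, 0.487, -0.726], [-0.512, -0.515, -0.688]] [367.6, -200.8, 1430.2]
{'t': 0.1, 'qpos': [1.163, 0.424, 1.631, 0.0, 1.089, -0.019], 'qvel': [0.002, -0.001, -0.003, 0.001, 0.002, 0.001], 'joint_torque': [0.0, -54.562, -27.433, 0.065, 0.019, -0.0], 'ee_pos': [236.707, 577.927, 221.982], 'orientation': [-0.607, -3.082, 0.002], 'ft_force': [-0.076, -0.542, 0.459], 'moment': [-0.043, 0.04, 0.039], 'grasp_force': 0.0, 'width': 87.691} 18.700000000000003
```

View pics/top0.png

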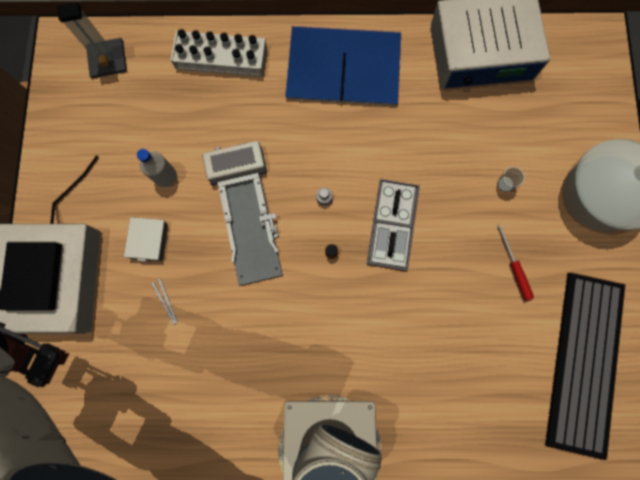

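View pics/scene0.png

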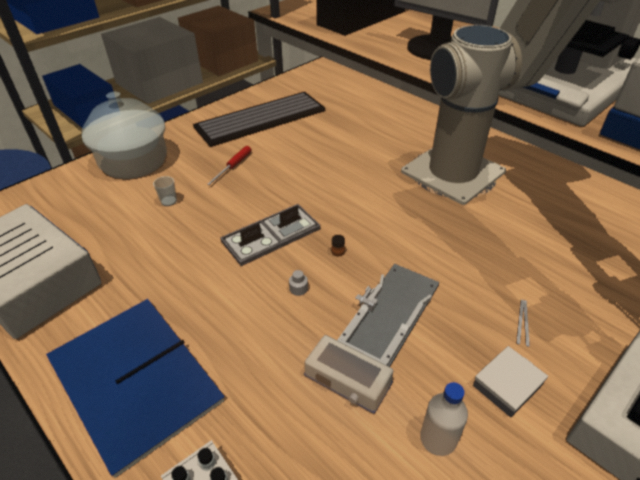

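```bash
cat > h.py <<'E'
import numpy as np,cv2
from workcell import ctrl
def cast(n,uv,z):
    c=ctrl.camera_info(n);K,R,t=map(np.array,(c["intrinsics"],c["R"],c["t"]))
    uv=np.atleast_2d(uv).astype(float)
    r=(np.c_[uv,np.ones(len(uv))]@np.linalg.inv(K).T)@R
    C=-R.T@t; return C+r*((z-C[2])/r[:,2])[:,None]
def cloud(n,d):
    c=ctrl.camera_info(n);K,R,t=map(np.array,(c["intrinsics"],c["R"],c["t"]))
    v,u=np.mgrid[:480,:640]; P=np.stack([(u-K[0,2])/K[0,0]*d,(v-K[1,2])/K[1,1]*d,d],-1)
    return (P-t)@R
E
python3 - <<'E'
from h import *
p=cv2.imread("pics/top0.png"); d=np.load("top_d.npy"); W=cloud("top",d)
a=cv2.resize(p[130:290,195:295],None,fx=3.7,fy=3.7,interpolation=cv2.INTER_CUBIC)
b=cv2.resize(p[130:290,355:430],None,fx=3.7,fy=3.7,interpolation=cv2.INTER_CUBIC)
cv2.imwrite("pics/crop1.png",np.hstack([a,b]))
g=cv2.cvtColor(p,cv2.COLOR_BGR2GRAY)
hsv=cv2.cvtColor(p,cv2.COLOR_BGR2HSV)
def rect(pts): 
    r=cv2.minAreaRect(pts.astype(np.float32)[:,:2]); return np.round(r[0],1),np.round(r[1],1),round(r[2],1)
# fins
m=np.zeros_like(g); m[170:285,360:425]=(g[170:285,360:425]<45)
n,l,s,c=cv2.connectedComponentsWithStats(m)
for i in range(1,n):
    if s[i,4]>30:
        Q=W[l==i]; v,u=np.nonzero(l==i); print("fin",s[i],c[i],"z",np.percentile(Q[:,2],[5,50,95]).round(1),rect(cast("top",np.c_[u,v],54)))
        k=Q[:,2]>48
        if k.sum()>5: print(" top depth",k.sum(),rect(Q[k]),Q[k].mean(0).round(1))
# low-saturation regions: tray & bay
for nm,(r0,r1,c0,c1),z in(("tray",(170,285,360,425),15),("bay",(135,295,195,300),12)):
    m=np.zeros_like(g); m[r0:r1,c0:c1]=(hsv[r0:r1,c0:c1,1]<70)
    n,l,s,c=cv2.connectedComponentsWithStats(m); i=1+np.argmax(s[1:,4]); v,u=np.nonzero(l==i)
    print(nm,s[i],rect(cast("top",np.c_[u,v],z)))
    Q=W[l==i]; print(np.histogram(Q[:,2],bins=range(-4,64,4)))
    k=(W[...,2]>46)&(W[...,2]<60)&(l==i)
    if nm=="bay":
        print("housing",k.sum(),rect(W[k])); 
        k=(abs(W[...,2]-12)<4)&(l==i); print("bed",k.sum(),rect(W[k]))
        np.save("bm.npy",l==i)
E
```

```text
Traceback (most recent call last):
cv2.error: OpenCV(4.12.0) /io/opencv/modules/imgproc/src/convhull.cpp:143: error: (-215:Assertion failed) total >= 0 && (depth == CV_32F || depth == CV_32S) in function 'convexHull'
```

View pics/crop1.png

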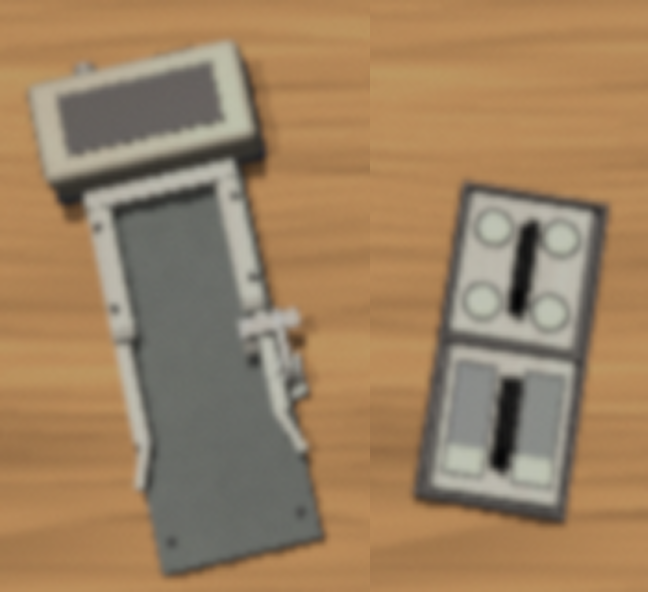

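The crop shows the bay (mouth end at crop y≈540-575, catch on the right guide at (270,325)) and the tray with the two-slide carrier nearest the robot (fin at (507,423)).

Run:
```python
from h import *
p=cv2.imread("pics/top0.png"); d=np.load("top_d.npy"); W=cloud("top",d)
g=cv2.cvtColor(p,cv2.COLOR_BGR2GRAY); hsv=cv2.cvtColor(p,cv2.COLOR_BGR2HSV)
def rect(pts):
    r=cv2.minAreaRect(np.ascontiguousarray(pts[:,:2],dtype=np.float32)); return np.round(r[0],1).tolist(),np.round(r[1],1).tolist(),round(r[2],1)
def big(m):
    n,l,s,c=cv2.connectedComponentsWithStats(m.astype(np.uint8)); return l,s,c,n
def win(m,r0,r1,c0,c1):
    o=np.zeros(g.shape,np.uint8); o[r0:r1,c0:c1]=m[r0:r1,c0:c1]; return o
l,s,c,n=big(win(g<50,170,285,360,425))
for i in range(1,n):
    if s[i,4]>30:
        Q=W[l==i]; v,u=np.nonzero(l==i); print("fin",s[i],c[i],"z",np.percentile(Q[:,2],[5,50,95]).round(1),rect(cast("top",np.c_[u,v],54)))
        k=Q[:,2]>48
        if k.sum()>5: print(" top depth",k.sum(),rect(Q[k]),Q[k].mean(0).round(1))
for nm,w,z in(("tray",(170,285,360,425),15),("bay",(135,295,195,300),12)):
    l,s,c,n=big(win(hsv[...,1]<75,*w)); i=1+np.argmax(s[1:,4]); v,u=np.nonzero(l==i)
    print(nm,s[i],rect(cast("top",np.c_[u,v],z)), np.histogram(W[l==i][:,2],bins=range(-4,64,4))[0])
    if nm=="bay":
        k=(W[...,2]>46)&(W[...,2]<60)&(l==i); v,u=np.nonzero(k); print("housing",k.sum(),rect(W[k]),rect(cast("top",np.c_[u,v],52)))
        k=(abs(W[...,2]-12)<4)&(l==i); v,u=np.nonzero(k); print("bed",k.sum(),rect(W[k]))
f=lambda x,y:(195+(x+.5)/3.7-.5,130+(y+.5)/3.7-.5)
print("bed corners L,R",cast("top",[f(163,577),f(325,538)],12).round(1).tolist())
print("housing top corners",cast("top",[f(29,88),f(236,40),f(262,142),f(52,187)],52).round(1).tolist())
# dark grey bed from scene view too
p=cv2.imread("pics/scene0.png"); W2=cloud("scene",np.load("scene_d.npy"))
g=cv2.cvtColor(p,cv2.COLOR_BGR2GRAY);m=(W2[...,2]>46)&(W2[...,2]<58)&(W2[...,0]>500)&(W2[...,0]<760)&(W2[...,1]>80)&(W2[...,1]<320)
l,s,c,n=big(m);i=1+np.argmax(s[1:,4]);v,u=np.nonzero(l==i);print("housing scene",s[i],rect(cast("scene",np.c_[u,v],52)))
m=(g<50)&(abs(W2[...,2]-35)<25)&(W2[...,0]>350)&(W2[...,0]<700)&(abs(W2[...,1]+160)<80)
l,s,c,n=big(m)
for i in range(1,n):
    if s[i,4]>20:
        Q=W2[l==i];k=Q[:,2]>48;print("fin scene",s[i],Q.mean(0).round(1),k.sum(),rect(Q[k]) if k.sum()>4 else 0, Q[:,2].max())
```

```text
fin [393 191   7  24  87] [395.95402299 202.34482759] z [17.7 52.  58.1] ([588.2, -167.5], [9.0, 60.8], 79.3)
 top depth 52 ([595.5, -170.0], [6.7, 44.2], 80.0) [ 596.  -170.    54.3]
fin [388 233   7  24 102] [391.29411765 244.15686275] z [16.3 51.5 56.7] ([481.9, -153.2], [11.0, 58.3], 80.5)
 top depth 65 ([487.4, -155.6], [8.1, 47.5], 81.5) [ 487.  -155.2   53.9]
tray [ 367  180   52   91 3423] ([542.1, -164.1], [102.0, 224.6], 80.0) [  10  161  255  388 1543  783   62   11    3    6    7   10   12   36
   89   30]
bay [ 203  141   79  144 6634] ([579.7, 220.2], [374.0, 155.0], 12.7) [  17   21  117 1400 1833  285  111  452  453  211   72   41   98  496
  827  172]
housing 1557 ([703.6, 244.5], [75.2, 149.1], 12.9) ([702.2, 243.6], [76.3, 148.6], 13.0)
bed 3233 ([559.0, 209.2], [326.3, 147.1], 13.4)
bed corners L,R [[385.7, 226.1, 12.0], [412.0, 116.7, 12.0]]
housing top corners [[720.4, 322.9, 52.0], [754.8, 180.3, 52.0], [680.3, 160.5, 52.0], [648.8, 303.7, 52.0]]
housing scene [ 304  335   89   65 2885] ([705.0, 249.4], [77.0, 149.5], 13.8)
fin scene [279 206  21  21 251] [ 490.2 -151.7   38. ] 75 ([488.4, -151.3], [9.7, 53.3], 85.3) 59.36971993719435
fin scene [240 224  23  22 290] [ 598.6 -167.3   38.2] 88 ([598.0, -169.2], [12.0, 49.5], 82.7) 59.916873939836805
```

```bash
cat >> h.py <<'E'
from scipy.spatial.transform import Rotation as Ro
O=np.array([544.5,206.4]);A=np.radians(13.4)
def bay(x,y): return O+np.array([x*np.cos(A)-y*np.sin(A),x*np.sin(A)+y*np.cos(A)])
def go(x,y,z,yaw):  # yaw deg of tool y axis, tool down
    o=ctrl.get_obs(); R=Ro.from_rotvec(o["orientation"]).as_matrix(); a=np.radians(yaw)
    ty=np.array([np.cos(a),np.sin(a),0]);tz=np.array([0,0,-1.]);T=np.c_[np.cross(ty,tz),ty,tz]
    r=Ro.from_matrix(R.T@T).as_rotvec()/1.5; s=R.T@(np.array([x,y,z])-o["ee_pos"])/200
    q=o["ee_pos"]-np.array([*O,0]); c,n=np.cos(A),np.sin(A)
    print("t",round(o["t"],2),"ee",o["ee_pos"].round(1),"bay",(q[0]*c+q[1]*n).round(1),(-q[0]*n+q[1]*c).round(1),"F",o["ft_force"].round(1),"w",round(o["width"],1),"g",round(o["grasp_force"],1),"q",o["qpos"].round(2))
    print("turn",r.round(4),"shift",s.round(4))
E
python3 -c "
from h import *
go(487.4,-155,150,80.5)"
```

```text
t 0.1 ee [236.7 577.9 222. ] bay -213.3 432.7 F [-0.1 -0.5  0.5] w 87.7 g 0.0 q [ 1.16  0.42  1.63  0.    1.09 -0.02]
turn [-9.000e-04 -1.000e-04 -1.487e-01] shift [-2.5491 -2.9154  0.3637]
```

Emit:
servo_tool([
  [0, 0, 0, -0.06, -0.07, 0, 40],
  [0, 0, 0, -0.2, -0.23, 0, 40],
  [0, 0, 0, -0.38, -0.43, 0, 40],
  [0, 0, 0, -0.56, -0.64, 0, 40],
  [0, 0, 0, -0.74, -0.84, 0, 40],
  [0, 0, 0, -0.87, -1, 0, 40],
])

```text
t: 0.85
ee_pos: [322.1, 324.2, 222.6]
orientation: [-0.608, -3.082, 0.001]
ft_force: [0.8, -0.2, 0.4]
width: 40.1
grasp_force: 0.0
```

Emit:
servo_tool([
  [0, 0, 0, -0.18, -0.2, 0, 40],
  [0, 0, 0, -0.35, -0.4, 0, 40],
  [0, 0, 0, -0.52, -0.6, 0, 40],
  [0, 0, 0, -0.7, -0.8, 0, 40],
  [0, 0, 0, -0.87, -1, 0, 40],
])

```text
t: 1.48
ee_pos: [406.8, 73.9, 222.7]
orientation: [0.607, 3.082, -0.0]
ft_force: [1.0, 0.6, 0.7]
width: 40.0
grasp_force: 0.0
```

Emit:
servo_tool([
  [0, 0, -0.04, -0.17, -0.2, 0, 40],
  [0, 0, -0.08, -0.35, -0.4, 0, 40],
  [0, 0, -0.12, -0.55, -0.6, 0, 40],
  [0, 0, -0.15, -0.7, -0.78, 0.1, 40],
  [0, 0, -0.15, -0.78, -0.88, 0.2, 40],
  [0, 0, -0.15, -0.81, -0.92, 0.36, 40],
  [0, 0, -0.15, -0.81, -0.92, 0.36, 40],
  [0, 0, -0.15, -0.81, -0.92, 0.36, 40],
])

```text
t: 2.48
ee_pos: [487.1, -155.3, 151.4]
orientation: [0.257, 3.131, 0.0]
ft_force: [0.5, -0.1, 0.8]
width: 39.9
grasp_force: 0.0
```

```bash
python3 -c "
from h import *
go(487.4,-155,20,80.5)"
```

```text
t 2.48 ee [ 487.1 -155.3  151.4] bay -139.7 -338.5 F [ 0.5 -0.1  0.8] w 39.9 g 0.0 q [-0.33  0.36  1.93  0.    0.85 -1.74]
turn [0.     0.     0.0013] shift [-0.0013  0.0016  0.6571]
```

Emit:
servo_tool([
  [0, 0, 0, 0, 0, 0.12, 40],
  [0, 0, 0, 0, 0, 0.27, 40],
  [0, 0, 0, 0, 0, 0.42, 40],
  [0, 0, 0, 0, 0, 0.54, 40],
  [0, 0, 0, 0, 0, 0.62, 40],
  [0, 0, 0, 0, 0, 0.65, 40],
  [0, 0, 0, 0, 0, 0.65, 40],
])

```text
t: 3.35
ee_pos: [487.8, -155.4, 21.1]
orientation: [0.257, 3.131, -0.0]
ft_force: [-0.1, -0.1, 0.1]
width: 39.9
grasp_force: 0.0
```

Emit:
servo_tool([
  [0, 0, 0, 0, 0, 0, 20],
  [0, 0, 0, 0, 0, 0, 8],
  [0, 0, 0, 0, 0, 0, 0],
  [0, 0, 0, 0, 0, 0, 0],
  [0, 0, 0, 0, 0, 0, 0],
  [0, 0, 0, 0, 0, 0, 0],
])

```text
t: 4.1
ee_pos: [487.6, -155.5, 20.9]
orientation: [0.257, 3.131, -0.0]
ft_force: [-1.5, 0.0, 4.9]
width: 8.7
grasp_force: 30.0
```

Emit:
servo_tool([
  [0, 0, 0, 0, 0, -0.05, 0],
  [0, 0, 0, 0, 0, -0.15, 0],
  [0, 0, 0, 0, 0, -0.3, 0],
  [0, 0, 0, 0, 0, -0.42, 0],
  [0, 0, 0, 0, 0, -0.5, 0],
  [0, 0, 0, 0, 0, -0.5, 0],
  [0, 0, 0, 0, 0, -0.5, 0],
])

```text
t: 4.97
ee_pos: [486.9, -155.2, 120.0]
orientation: [-0.257, -3.13, -0.0]
ft_force: [1.0, 0.6, -1.4]
width: 8.6
grasp_force: 30.0
```

Run:
```python
from h import *
print(bay(-125,0)); go(*bay(-115,0),122,103.4)
ps=[]
for n in("top","scene"):
    p,d=ctrl.get_image(n); np.save(n+"1.npy",d); ps.append(p[:,:,::-1])
cv2.imwrite("pics/l1.png",np.hstack([cv2.resize(ps[0][140:310,340:450],None,fx=3,fy=3),cv2.resize(ps[1][120:290,210:340],None,fx=3,fy=3)]))
```

```text
[422.90301522 177.43151206]
t 4.97 ee [ 486.9 -155.2  120. ] bay -139.8 -338.4 F [ 1.   0.6 -1.4] w 8.6 g 30.0 q [-0.33  0.41  1.95 -0.    0.78 -1.74]
turn [ 0.0003 -0.0007 -0.2651] shift [ 0.5408  1.6081 -0.009 ]
```

View pics/l1.png

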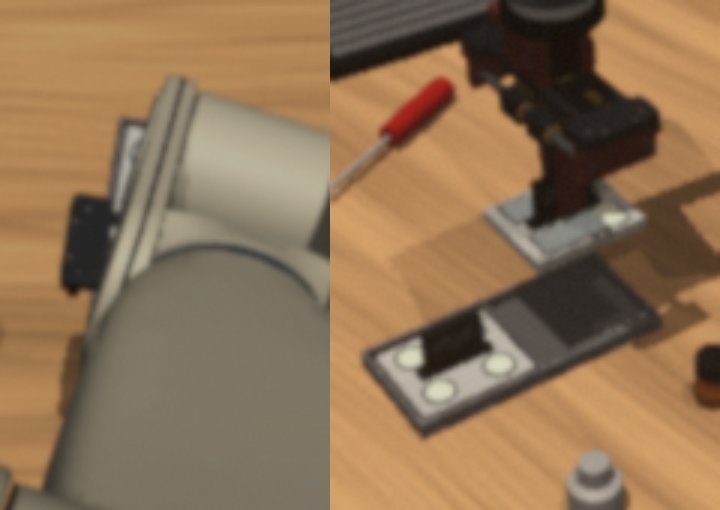

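Run:
```python
from h import *
go(*bay(-130,0),122,103.4)
```

```text
t 5.08 ee [ 486.7 -155.2  119.7] bay -140.0 -338.3 F [-0.8 -0.3 -2. ] w 8.5 g 30.0 q [-0.33  0.41  1.95 -0.    0.78 -1.74]
turn [ 0.0004 -0.0012 -0.2651] shift [ 0.6093  1.579  -0.0099]
```

Emit:
servo_tool([
  [0, 0, 0, 0.03, 0.08, 0, 0],
  [0, 0, 0, 0.09, 0.22, 0, 0],
  [0, 0, 0, 0.15, 0.4, 0, 0],
  [0, 0, 0, 0.22, 0.58, 0, 0],
  [0, 0, 0, 0.28, 0.74, 0, 0],
  [0, 0, 0, 0.31, 0.8, 0, 0],
])

```text
t: 5.82
ee_pos: [451.2, 14.5, 120.3]
orientation: [-0.253, -3.13, -0.0]
ft_force: [-0.1, -0.1, -2.4]
width: 8.8
grasp_force: 30.0
```

Emit:
servo_tool([
  [0, 0, -0.03, 0.04, 0.12, 0, 0],
  [0, 0, -0.08, 0.1, 0.28, 0, 0],
  [0, 0, -0.14, 0.17, 0.44, 0, 0],
  [0, 0, -0.2, 0.23, 0.6, 0, 0],
  [0, 0, -0.25, 0.28, 0.73, 0, 0],
  [0, 0, -0.265, 0.3, 0.78, 0, 0],
  [0, 0, -0.265, 0.3, 0.78, 0, 0],
  [0, 0, -0.265, 0.3, 0.78, 0, 0],
])

```text
t: 6.82
ee_pos: [418.7, 175.5, 120.6]
orientation: [0.364, -3.12, 0.0]
ft_force: [-0.2, 0.4, -1.4]
width: 8.8
grasp_force: 30.0
```

Run:
```python
from h import *
go(*bay(-130,0),31,103.4)
```

```text
t 6.83 ee [418.7 175.5 120.6] bay -129.6 -0.9 F [-0.2  0.4 -1.4] w 8.8 g 30.0 q [ 0.37  0.34  2.07 -0.    0.73 -1.43]
turn [-0.0001 -0.0002 -0.0011] shift [0.0021 0.0044 0.4478]
```

Emit:
servo_tool([
  [0, 0, 0, 0, 0.004, 0.08, 0],
  [0, 0, 0, 0, 0.004, 0.2, 0],
  [0, 0, 0, 0, 0.004, 0.32, 0],
  [0, 0, 0, 0, 0.004, 0.4, 0],
  [0, 0, 0, 0, 0.004, 0.43, 0],
  [0, 0, 0, 0, 0.004, 0.435, 0],
  [0, 0, 0, 0, 0.004, 0.435, 0],
])

```text
t: 7.7
ee_pos: [418.8, 177.2, 34.1]
orientation: [-0.366, 3.119, 0.0]
ft_force: [-0.8, 0.2, -3.1]
width: 8.7
grasp_force: 30.0
```

Emit:
servo_tool([
  [0, 0, 0, 0, 0, 0.007, 0],
  [0, 0, 0, 0, 0, 0.014, 0],
  [0, 0, 0, 0, 0, 0.014, 0],
])

```text
t: 8.07
ee_pos: [418.4, 177.1, 30.9]
orientation: [-0.366, 3.12, 0.0]
ft_force: [0.3, 0.2, -1.8]
width: 8.8
grasp_force: 30.0
```

Run:
```python
from h import *
go(*bay(-130,0),29,103.4)
ps=[]
for n in("top","scene"):
    p,d=ctrl.get_image(n); np.save(n+"2.npy",d); cv2.imwrite(f"pics/{n}2.png",p[:,:,::-1]); ps.append(p[:,:,::-1])
cv2.imwrite("pics/l2.png",np.hstack([cv2.resize(ps[0][130:310,190:310],None,fx=3,fy=3),cv2.resize(ps[1][240:420,310:450],None,fx=3,fy=3)]))
```

```text
t 8.07 ee [418.4 177.1  30.9] bay -129.4 0.7 F [ 0.3  0.2 -1.8] w 8.8 g 30.0 q [ 0.37  0.52  2.1  -0.    0.52 -1.43]
turn [ 0.      0.0001 -0.    ] shift [ 0.0029 -0.0035  0.0097]
```

View pics/l2.png

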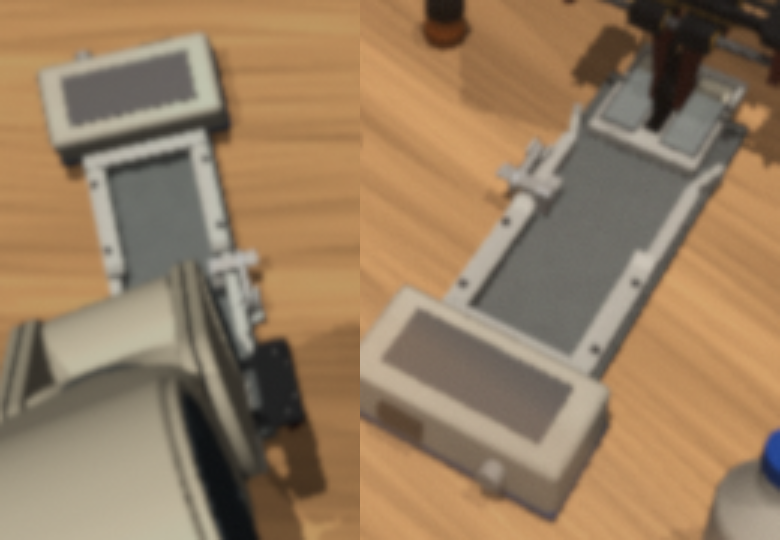

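Emit:
servo_tool([
  [0, 0, 0, 0, -0.003, 0.005, 0],
  [0, 0, 0, 0, -0.003, 0.009, 0],
  [0, 0, 0, 0, -0.003, 0.009, 0],
])

```text
t: 8.55
ee_pos: [418.5, 176.4, 29.0]
orientation: [0.366, -3.12, 0.0]
ft_force: [-0.2, -0.3, -1.6]
width: 8.8
grasp_force: 30.0
```

Emit:
servo_tool([
  [0, 0, 0, 0, 0, 0.003, 0],
  [0, 0, 0, 0, 0, 0.003, 0],
])

```text
t: 8.8
ee_pos: [418.6, 176.5, 28.9]
orientation: [-0.366, 3.12, -0.0]
ft_force: [-1.8, -0.3, 6.2]
width: 9.0
grasp_force: 30.0
```

Emit:
servo_tool([
  [0, 0, 0, -0.02, 0, 0, 0],
  [0, 0, 0, -0.06, 0, 0, 0],
  [0, 0, 0, -0.1, 0, 0, 0],
  [0, 0, 0, -0.14, 0, 0, 0],
  [0, 0, 0, -0.17, 0, 0, 0],
  [0, 0, 0, -0.17, 0, 0, 0],
])

```text
t: 9.55
ee_pos: [441.5, 181.7, 27.6]
orientation: [0.363, -3.101, 0.005]
ft_force: [-27.8, -0.4, 24.5]
width: 9.1
grasp_force: 30.0
```

Emit:
servo_tool([
  [0, 0, 0, -0.03, 0, 0, 0],
  [0, 0, 0, -0.06, 0, 0, 0],
  [0, 0, 0, -0.09, 0, 0, 0],
  [0, 0, 0, -0.12, 0, 0, 0],
  [0, 0, 0, -0.12, 0, 0, 0],
])

```text
t: 10.18
ee_pos: [476.1, 190.3, 28.5]
orientation: [-0.366, 3.119, 0.001]
ft_force: [-0.3, 3.9, -1.9]
width: 9.2
grasp_force: 30.0
```

Run:
```python
from h import *
go(*bay(-70,0),28.5,103.4)
p,d=ctrl.get_image("scene"); cv2.imwrite("pics/l3.png",cv2.resize(p[240:420,310:490,::-1],None,fx=3.3,fy=3.3))
```

```text
t 10.18 ee [476.1 190.3  28.5] bay -70.3 0.2 F [-0.3  3.9 -1.9] w 9.2 g 30.0 q [ 0.36  0.58  1.98  0.    0.59 -1.45]
turn [ 0.0002  0.001  -0.0002] shift [-0.0015 -0.0009 -0.    ]
```

View pics/l3.png

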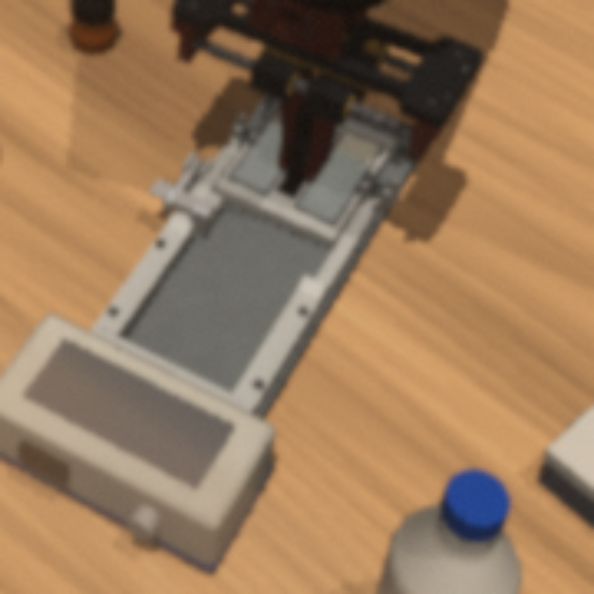

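The carrier sits in the guides, front edge from crop (220,188) to (335,238), just at the catch; checking for slip in the grip.

Run:
```python
from h import *
def tb(P): q=P[:,:2]-O; c,n=np.cos(A),np.sin(A); return np.c_[q[:,0]*c+q[:,1]*n,-q[:,0]*n+q[:,1]*c].round(1)
f=lambda x,y:(310+x/3.3-.5,240+y/3.3-.5)
print("front edge",tb(cast("scene",[f(218,189),f(334,239)],22)).tolist())
print("stop edge z24?",tb(cast("scene",[f(122,335),f(235,390)],26)).tolist())
m=None
p,d=ctrl.get_image("scene"); W=cloud("scene",d)
k=(W[...,2]>46)&(W[...,2]<58)&(W[...,0]>620)&(W[...,0]<800)&(W[...,1]>140)&(W[...,1]<340)
n,l,s,c=cv2.connectedComponentsWithStats(k.astype(np.uint8));v,u=np.nonzero(l==1+np.argmax(s[1:,4]))
print("housing c (163.5,0)",tb(np.array([[*cv2.minAreaRect(np.ascontiguousarray(cast("scene",np.c_[u,v],52)[:,:2],dtype=np.float32))[0],52]])))
q=W.reshape(-1,3);t=tb(q);k=(t[:,0]<-22)&(t[:,0]>-110)&(abs(t[:,1])>12)&(abs(t[:,1])<34)&(q[:,2]>10)&(q[:,2]<34)
X=np.c_[t[k],np.ones(k.sum())];z=q[k,2];w=np.abs(z-np.median(z))<6
print("plate plane",np.linalg.lstsq(X[w],z[w],rcond=None)[0].round(4),w.sum())
```

```text
front edge [[-29.7, -38.1], [-31.5, 42.8]]
stop edge z24? [[104.0, -33.2], [102.9, 41.2]]
housing c (163.5,0) [[166.1   4.7]]
plate plane [-1.52000e-02 -2.00000e-04  2.54235e+01] 552
```

Emit:
servo_tool([
  [0, 0, 0, 0, 0, 0, 14],
  [0, 0, 0, 0, 0, 0, 20],
  [0, 0, 0, 0, 0, -0.005, 20],
  [0, 0, 0, 0.03, 0, -0.005, 20],
  [0, 0, 0, 0.06, 0, -0.005, 20],
  [0, 0, 0, 0.06, 0, -0.005, 20],
])

```text
t: 11.02
ee_pos: [462.4, 186.9, 29.4]
orientation: [0.366, -3.119, 0.0]
ft_force: [-0.5, -1.2, -0.7]
width: 19.7
grasp_force: 0.0
```

Run:
```python
from h import *
def tb(P): q=P[:,:2]-O; c,n=np.cos(A),np.sin(A); return np.c_[q[:,0]*c+q[:,1]*n,-q[:,0]*n+q[:,1]*c].round(1)
go(*bay(-83,0),30,103.4)
p,d=ctrl.get_image("scene"); W=cloud("scene",d); cv2.imwrite("pics/l4.png",cv2.resize(p[245:345,340:450,::-1],None,fx=6,fy=6,interpolation=cv2.INTER_CUBIC))
```

```text
t 11.03 ee [462.4 186.9  29.4] bay -84.3 0.0 F [-0.5 -1.2 -0.7] w 19.7 g 0.0 q [ 0.36  0.56  2.   -0.    0.57 -1.44]
turn [-0.0001 -0.0006  0.    ] shift [-0.0067 -0.0001 -0.0029]
```

View pics/l4.png

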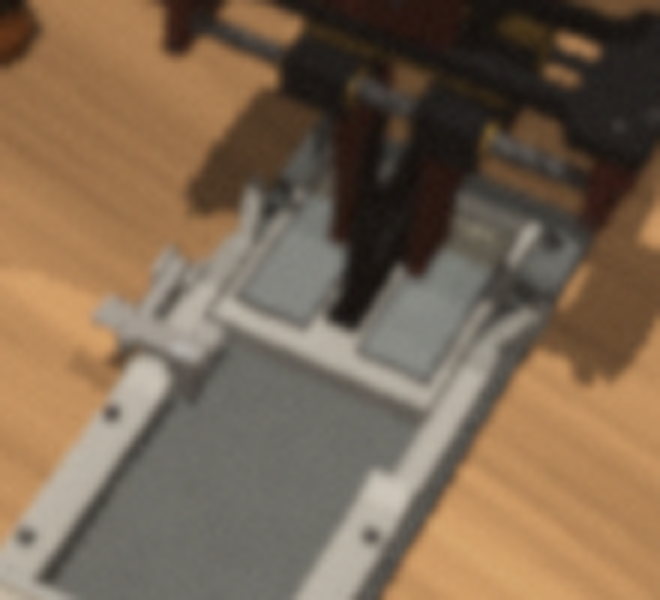

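Emit:
servo_tool([
  [0, 0, 0, 0, 0, 0, 8],
  [0, 0, 0, 0, 0, 0, 0],
  [0, 0, 0, 0, 0, 0, 0],
  [0, 0, 0, 0, 0, 0, 0],
])

```text
t: 11.58
ee_pos: [463.6, 187.3, 29.5]
orientation: [-0.366, 3.12, 0.0]
ft_force: [1.6, 2.3, -0.1]
width: 8.6
grasp_force: 30.0
```

Emit:
servo_tool([
  [0, 0, 0, -0.02, 0, 0.002, 0],
  [0, 0, 0, -0.05, 0, 0.002, 0],
  [0, 0, 0, -0.08, 0, 0.002, 0],
  [0, 0, 0, -0.11, 0, 0.002, 0],
  [0, 0, 0, -0.11, 0, 0.002, 0],
])

```text
t: 12.2
ee_pos: [480.8, 191.5, 28.7]
orientation: [0.365, -3.113, 0.002]
ft_force: [-8.0, 2.3, 4.8]
width: 8.5
grasp_force: 30.0
```

Emit:
servo_tool([
  [0, 0, 0, -0.02, 0, 0, 0],
  [0, 0, 0, -0.05, 0, 0, 0],
  [0, 0, 0, -0.08, 0, 0, 0],
  [0, 0, 0, -0.1, 0, 0, 0],
  [0, 0, 0, -0.1, 0, 0, 0],
])

```text
t: 12.82
ee_pos: [495.7, 195.2, 28.3]
orientation: [0.362, -3.104, 0.004]
ft_force: [-24.0, 1.2, 21.5]
width: 8.6
grasp_force: 30.0
```

Emit:
servo_tool([
  [0, 0, 0, -0.02, 0, 0, 0],
  [0, 0, 0, -0.05, 0, 0, 0],
  [0, 0, 0, -0.08, 0, 0, 0],
  [0, 0, 0, -0.1, 0, 0, 0],
  [0, 0, 0, -0.1, 0, 0, 0],
])

```text
t: 13.45
ee_pos: [509.9, 198.5, 27.2]
orientation: [0.361, -3.093, 0.006]
ft_force: [-35.9, -1.1, 27.0]
width: 8.7
grasp_force: 30.0
```

Run:
```python
from h import *
go(*bay(-20,0),29,103.4)
p,d=ctrl.get_image("scene"); cv2.imwrite("pics/l5.png",cv2.resize(p[245:345,340:450,::-1],None,fx=6,fy=6,interpolation=cv2.INTER_CUBIC))
```

```text
t 13.45 ee [509.9 198.5  27.2] bay -35.5 0.3 F [-35.9  -1.1  27. ] w 8.7 g 30.0 q [ 0.35  0.62  1.88  0.    0.67 -1.46]
turn [-0.0005 -0.0185 -0.0012] shift [-0.0771 -0.0014 -0.011 ]
```

View pics/l5.png

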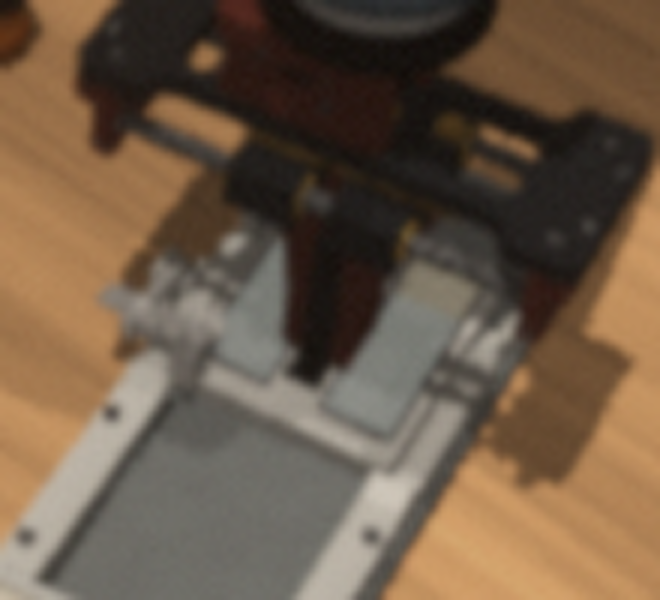

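Run:
```python
from h import *
def tb(P): q=P[:,:2]-O; c,n=np.cos(A),np.sin(A); return np.c_[q[:,0]*c+q[:,1]*n,-q[:,0]*n+q[:,1]*c].round(1)
f=lambda x,y:(340+x/6-.42,245+y/6-.42)
print("before",tb(cast("scene",[f(213,308),f(425,405)],22)).tolist())
print("now",tb(cast("scene",[f(195,385),f(392,468)],22)).tolist())
o=ctrl.get_obs();c,n=np.cos(A),np.sin(A)
for k in("ft_force","moment"): v=o[k];print(k,round(v[0]*c+v[1]*n,2),round(-v[0]*n+v[1]*c,2),round(v[2],2))
# guide/bed angle from the first top image: guide edges, dark bed between guides
p=cv2.imread("pics/top0.png");hsv=cv2.cvtColor(p,cv2.COLOR_BGR2HSV)
m=((hsv[...,1]<75)&(hsv[...,2]<140)).astype(np.uint8);m[:180]=0;m[290:]=0;m[:,:195]=0;m[:,300:]=0
L=[];Rr=[]
for v in range(190,215):
    u=np.nonzero(m[v])[0]
    if len(u)>10: L.append((u[0]-.5,v));Rr.append((u[-1]+.5,v))
for nm,z in((L,12),(Rr,26)): 
    t=cast("top",np.array(nm),z)[:,:2]; a=np.polyfit(t[:,0],t[:,1],1); print(np.degrees(np.arctan(a[0])).round(2), tb(np.c_[t,t[:,0]])[[0,-1]].tolist())
```

```text
before [[-31.3, -40.1], [-30.8, 42.5]]
now [[3.1, -29.3], [-0.1, 44.3]]
ft_force -34.59 7.54 26.54
moment 1.62 5.71 -0.26
15.55 [[103.0, 42.5], [36.7, 42.3]]
13.69 [[75.0, -54.9], [9.8, -54.1]]
```

Emit:
servo_tool([
  [0, 0, 0, 0.05, 0, -0.01, 0],
  [0, 0, 0, 0.07, 0, -0.01, 8],
  [0, 0, 0, 0.07, 0, -0.01, 20],
  [0, 0, 0, 0.07, 0, -0.01, 22],
  [0, 0, 0, 0.07, 0, -0.01, 22],
  [0, 0, 0, 0.07, 0, -0.01, 22],
])

```text
t: 14.25
ee_pos: [510.4, 198.2, 31.2]
orientation: [-0.366, 3.12, 0.0]
ft_force: [0.4, 0.5, -0.0]
width: 21.9
grasp_force: 0.0
```

Run:
```python
from h import *
go(*bay(-98,0),31,103.4)
```

```text
t 14.25 ee [510.4 198.2  31.2] bay -35.1 -0.1 F [ 0.4  0.5 -0. ] w 21.9 g 0.0 q [ 0.35  0.6   1.9  -0.    0.64 -1.46]
turn [-0.      0.0003 -0.0003] shift [3.147e-01 3.000e-04 7.000e-04]
```

Emit:
servo_tool([
  [0, 0, 0, 0.06, 0, 0, 22],
  [0, 0, 0, 0.16, 0, 0, 22],
  [0, 0, 0, 0.26, 0, 0, 22],
  [0, 0, 0, 0.315, 0, 0, 22],
  [0, 0, 0, 0.315, 0, 0, 10],
  [0, 0, 0, 0.315, 0, 0, 0],
  [0, 0, 0, 0.315, 0, 0, 0],
])

```text
t: 15.12
ee_pos: [449.5, 183.9, 31.2]
orientation: [-0.366, 3.119, 0.0]
ft_force: [0.2, -1.0, 0.3]
width: 0.7
grasp_force: 0.0
```

Emit:
servo_tool([
  [0, 0, 0, -0.02, 0, 0, 0],
  [0, 0, 0, -0.04, 0, 0, 0],
  [0, 0, 0, -0.06, 0, 0, 0],
  [0, 0, 0, -0.06, 0, 0, 0],
])

```text
t: 15.62
ee_pos: [460.9, 186.6, 31.1]
orientation: [-0.366, 3.12, 0.0]
ft_force: [-0.3, 0.1, -0.2]
width: 0.7
grasp_force: 0.0
```

Emit:
servo_tool([
  [0, 0, 0, -0.02, 0, 0, 0],
  [0, 0, 0, -0.04, 0, 0, 0],
  [0, 0, 0, -0.06, 0, 0, 0],
  [0, 0, 0, -0.08, 0, 0, 0],
  [0, 0, 0, -0.08, 0, 0, 0],
])

```text
t: 16.25
ee_pos: [462.7, 186.5, 29.5]
orientation: [0.363, -3.094, 0.008]
ft_force: [-35.9, -3.1, 28.0]
width: 0.6
grasp_force: 17.4
```

Run:
```python
from h import *
go(*bay(-60,0),31,103.4)
p,d=ctrl.get_image("scene"); cv2.imwrite("pics/l6.png",cv2.resize(p[245:345,340:450,::-1],None,fx=6,fy=6,interpolation=cv2.INTER_CUBIC))
```

```text
t 16.25 ee [462.7 186.5  29.5] bay -84.2 -0.4 F [-35.9  -3.1  28. ] w 0.6 g 17.4 q [ 0.36  0.57  1.99  0.    0.61 -1.45]
turn [-0.0013 -0.0177 -0.0002] shift [-0.1207  0.0019 -0.0107]
```

View pics/l6.png

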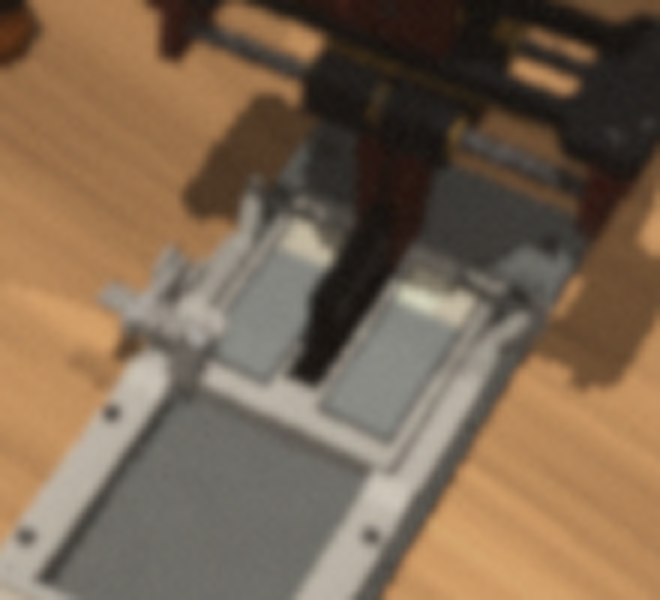

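The carrier is stopped with its front right corner at crop (392,468), next to the lip start (375,480); checking tilt and position from depth before pushing harder.

```bash
cat >> h.py <<'E'
def tb(P): q=P[...,:2]-O; c,n=np.cos(A),np.sin(A); return np.stack([q[...,0]*c+q[...,1]*n,-q[...,0]*n+q[...,1]*c],-1)
E
python3 - <<'E'
from h import *
D=[]
for i in range(4): p,d=ctrl.get_image("scene"); D.append(np.where(d>0,d,np.nan))
W=cloud("scene",np.nanmean(D,0)); t=tb(W)-[2.5,4.5]; z=W[...,2]
for y0 in(-46,-40,-34,-22,22,34,40,46):
    r=[]
    for x0 in range(-150,110,13):
        k=(abs(t[...,0]-x0)<6.5)&(abs(t[...,1]-y0)<4)&(z<70)
        r.append(f"{np.nanmedian(z[k]):.0f}" if k.sum()>3 else "-")
    print(y0,*r)
for nm,(a,b,c,e) in {"plate":(-90,-8,14,36),"plate-":(-80,-8,-34,-14),"bed":(25,95,-30,30)}.items():
    k=(t[...,0]>a)&(t[...,0]<b)&(t[...,1]>c)&(t[...,1]<e)&(z<45)
    X=np.c_[t[k],np.ones(k.sum())];zz=z[k];w=abs(zz-np.median(zz))<5
    print(nm,np.linalg.lstsq(X[w],zz[w],rcond=None)[0].round(4),np.median(zz[w]).round(1),w.sum())
f=lambda x,y:(340+x/6-.42,245+y/6-.42)
print("lip start +y",(tb(cast("scene",[f(372,478),f(400,490)],28))-[2.5,4.5]).round(1).tolist(),"front",(tb(cast("scene",[f(200,385),f(392,468)],22))-[2.5,4.5]).round(1).tolist())
E
```

```text
-46 12 14 14 14 15 23 25 26 27 27 29 41 32 30 30 30 30 30 29 30
-40 - 14 14 15 24 24 24 24 25 24 35 41 29 15 15 14 15 15 15 29
-34 - - 14 14 24 25 25 25 25 24 25 25 15 14 14 14 14 14 14 14
-22 - - - - 25 25 24 25 25 25 25 23 14 14 14 14 14 14 13 13
22 14 14 14 14 24 25 25 25 25 25 25 24 15 14 14 14 14 14 14 14
34 14 14 14 14 24 25 24 24 25 24 25 24 14 14 15 15 15 15 14 29
40 14 15 14 15 15 22 24 24 24 24 24 25 33 30 30 30 30 30 30 30
46 14 14 14 14 14 - 28 28 28 28 28 28 31 31 30 30 30 30 30 30
plate [-4.2000e-03 -2.2100e-02  2.5057e+01] 24.8 323
plate- [-5.10000e-03 -4.30000e-03  2.43329e+01] 24.7 225
bed [-1.60000e-03  1.00000e-04  1.38794e+01] 13.8 871
lip start +y [[9.2, 37.2], [8.9, 47.3]] front [[-0.3, -32.3], [-2.6, 39.8]]
```

Run:
```python
from h import *
p,d1=ctrl.get_image("scene"); d0=np.load("scene_d.npy")
for nm,d in(("start",d0),("now",d1)):
    W=cloud("scene",d);t=tb(W)-[2.5,4.5];z=W[...,2]-1.8
    print(nm)
    for y0 in(-58,-53,-48,-43,-38,-34):
        print(y0,*[f"{np.max(z[k]):.0f}" if (k:=(abs(t[...,0]-x0)<3)&(abs(t[...,1]-y0)<2.5)&(z<70)).sum()>0 else "-" for x0 in range(-65,40,6)])
go(*bay(-92,0),33,103.4)
im=np.hstack([cv2.resize(x[285:325,345:385],None,fx=10,fy=10,interpolation=cv2.INTER_CUBIC) for x in(cv2.imread("pics/scene0.png"),p[:,:,::-1])]);cv2.imwrite("pics/l7.png",im)
```

```text
start
-58 - - - 30 31 34 35 34 36 36 36 34 34 - - 26 - -
-53 25 27 29 27 33 31 29 28 27 33 37 35 37 31 30 31 31 31
-48 29 28 28 28 28 27 28 30 27 - 36 36 32 34 33 30 31 32
-43 24 22 25 21 27 29 29 28 29 33 35 36 32 34 30 29 29 31
-38 14 13 15 15 14 14 14 12 31 - 37 36 32 31 29 25 12 27
-34 13 13 15 14 15 14 14 28 31 36 36 35 15 14 13 15 13 14
now
-58 23 - - 32 32 35 36 40 37 42 41 43 44 - - - - -
-53 27 28 28 26 32 30 32 28 - 38 41 43 31 33 31 30 30 30
-48 30 28 26 27 28 27 29 27 - 39 41 42 31 33 30 28 32 31
-43 25 28 23 25 25 27 26 35 31 40 43 44 30 33 30 29 29 33
-38 25 25 25 26 24 24 23 33 35 39 41 42 13 31 29 29 30 27
-34 23 24 25 24 24 26 24 33 32 37 41 41 13 14 15 13 13 14
t 16.55 ee [462.7 186.6  29.5] bay -84.1 -0.3 F [-34.8  -2.   27.6] w 0.3 g 17.3 q [ 0.36  0.57  1.99  0.    0.61 -1.45]
turn [-0.0013 -0.0174 -0.0001] shift [ 0.0398  0.0017 -0.0164]
```

View pics/l7.png

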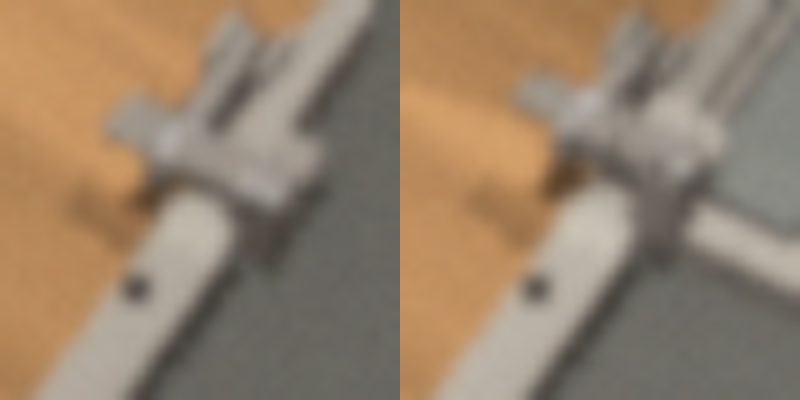

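Emit:
servo_tool([
  [0, 0, 0, 0.05, 0, 0, 0],
  [0, 0, 0, 0.12, 0, 0, 0],
  [0, 0, 0, 0.12, 0, -0.01, 0],
  [0, 0, 0, 0.12, 0, -0.01, 0],
])

```text
t: 17.05
ee_pos: [453.7, 184.9, 33.5]
orientation: [-0.366, 3.118, 0.001]
ft_force: [-0.1, 0.5, 0.3]
width: 0.3
grasp_force: 0.0
```

Run:
```python
from h import *
go(*bay(-86,0),33,103.4)
D=[]
for i in range(5): p,d=ctrl.get_image("scene"); D.append(np.where(d>0,d,np.nan))
p8=p[:,:,::-1]; cv2.imwrite("pics/l8.png",p8)
W=cloud("scene",np.nanmean(D,0)); t=tb(W)-[2.5,4.5]; z=W[...,2]-1.8
# yaw from fin top (black, z~62) and from the front plate edge
g=cv2.cvtColor(p8,cv2.COLOR_BGR2GRAY)
k=(z>56)&(z<66)&(t[...,0]>-85)&(t[...,0]<-15)&(abs(t[...,1])<15)&(g<60)
r=cv2.minAreaRect(np.ascontiguousarray(t[k],dtype=np.float32));print("fin",k.sum(),r)
xs=[]
for y0 in range(-28,42,5):
    k=(abs(t[...,1]-y0)<2.5)&(t[...,0]>-20)&(t[...,0]<20);s=k&(z>18)&(z<26); xs.append((y0,round(float(np.max(t[s][:,0])),1)) if s.any() else None)
print(xs)
```

```text
t 17.05 ee [453.7 184.9  33.5] bay -93.3 0.1 F [-0.1  0.5  0.3] w 0.3 g 0.0 q [ 0.36  0.55  2.02 -0.    0.57 -1.44]
turn [ 0.0001  0.0012 -0.0002] shift [-0.0366 -0.0004  0.0025]
fin 83 ((-49.72454071044922, -0.8033323287963867), (50.60218048095703, 9.381505012512207), 2.578629970550537)
[(-28, -0.7), (-23, -0.9), (-18, -0.5), (-13, -0.2), (-8, -0.6), (-3, -0.5), (2, -0.8), (7, -0.4), (12, -0.2), (17, -0.2), (22, -0.5), (27, 0.3), (32, -0.2), (37, -0.6)]
```

Emit:
servo_tool([
  [0, 0, 0, -0.02, 0, 0, 0],
  [0, 0, 0, -0.04, 0, -0.002, 0],
  [0, 0, 0, -0.06, 0, -0.005, 0],
  [0, 0, 0, -0.08, 0, -0.009, 0],
  [0, 0, 0, -0.08, 0, -0.009, 0],
])

```text
t: 17.92
ee_pos: [463.1, 187.3, 33.8]
orientation: [0.365, -3.11, 0.002]
ft_force: [-13.6, 3.0, 6.0]
width: 0.2
grasp_force: 6.4
```

Emit:
servo_tool([
  [0, 0, 0, -0.02, 0, -0.004, 0],
  [0, 0, 0, -0.04, 0, -0.008, 0],
  [0, 0, 0, -0.04, 0, -0.008, 0],
])

```text
t: 18.3
ee_pos: [464.0, 188.1, 34.3]
orientation: [0.363, -3.097, 0.005]
ft_force: [-31.7, 7.0, 13.1]
width: 0.6
grasp_force: 14.5
```

Emit:
servo_tool([
  [0, 0, 0, -0.02, 0, -0.004, 0],
  [0, 0, 0, -0.04, 0, -0.008, 0],
  [0, 0, 0, -0.04, 0, -0.008, 0],
])

```text
t: 18.68
ee_pos: [483.3, 192.1, 37.9]
orientation: [0.367, -3.119, 0.0]
ft_force: [-2.0, 0.8, -0.2]
width: 0.7
grasp_force: 0.9
```

Run:
```python
from h import *
go(*bay(-86,0),33,103.4)
o=ctrl.get_obs();c,n=np.cos(A),np.sin(A)
for k in("ft_force","moment"): v=o[k];print(k,round(v[0]*c+v[1]*n,2),round(-v[0]*n+v[1]*c,2),round(v[2],2))
D=[]
for i in range(5): p,d=ctrl.get_image("scene"); D.append(np.where(d>0,d,np.nan))
W=cloud("scene",np.nanmean(D,0)); t=tb(W)-[2.5,4.5]; z=W[...,2]-1.8
xs=[]
for y0 in range(-28,42,8):
    k=(abs(t[...,1]-y0)<4)&(t[...,0]>-20)&(t[...,0]<30);s=k&(z>18)&(z<26); xs.append((y0,round(float(np.max(t[s][:,0])),1)))
print(xs)
for y0 in (-30,-20,20,30): print(y0,[round(float(np.nanmean(z[(abs(t[...,1]-y0)<5)&(abs(t[...,0]-x0)<8)&(z<35)])),1) for x0 in (-90,-75,-60,-45,-30,-12)])
```

```text
t 18.68 ee [483.3 192.1  37.9] bay -62.9 0.3 F [-2.   0.8 -0.2] w 0.7 g 0.9 q [ 0.36  0.57  1.96  0.    0.62 -1.45]
turn [-0.0001 -0.0006  0.0003] shift [ 0.1157 -0.0015  0.0245]
ft_force -1.8 1.27 -0.19
moment 0.16 0.25 0.03
[(-28, 19.8), (-20, 19.8), (-12, 20.3), (-4, 20.8), (4, 20.2), (12, 20.6), (20, 20.7), (28, 20.8), (36, 20.2)]
-30 [12.4, 26.7, 26.6, 26.1, 25.3, 25.2]
-20 [34.6, 26.7, 26.9, 26.0, 25.3, 24.5]
20 [12.7, 26.9, 26.9, 26.4, 25.1, 24.5]
30 [12.3, 26.7, 27.0, 26.2, 25.3, 24.3]
```

Emit:
servo_tool([
  [0, 0, 0, 0.02, 0, 0, 0],
  [0, 0, 0, 0.04, 0, 0.01, 0],
  [0, 0, 0, 0.04, 0, 0.03, 0],
  [0, 0, 0, 0.04, 0, 0.03, 0],
])

```text
t: 19.42
ee_pos: [475.9, 190.1, 31.8]
orientation: [0.366, -3.12, 0.0]
ft_force: [-0.3, -0.1, -0.7]
width: 0.4
grasp_force: 0.0
```

```bash
cat > st.py <<'E'
from h import *
go(*bay(-70,0),32,103.4)
D=[]
for i in range(4): p,d=ctrl.get_image("scene"); D.append(np.where(d>0,d,np.nan))
W=cloud("scene",np.nanmean(D,0)); t=tb(W)-[2.5,4.5]; z=W[...,2]-1.8
print("front",[round(float(np.max(t[(abs(t[...,1]-y0)<4)&(t[...,0]>-20)&(t[...,0]<104)&(z>19)&(z<28)][:,0])),1) for y0 in(-24,-12,0,12,24)])
for y0 in (-25,25): print(y0,[round(float(np.nanmean(z[(abs(t[...,1]-y0)<6)&(abs(t[...,0]-x0)<8)&(z<35)])),1) for x0 in range(-90,110,16)])
print("catch",[round(float(np.max(z[(abs(t[...,1]-y0)<3)&(abs(t[...,0]-x0)<4)])),1) for y0 in(-53,-48,-43) for x0 in(-4,1)])
g=cv2.cvtColor(np.ascontiguousarray(p),cv2.COLOR_RGB2GRAY)
k=(z>56)&(z<70)&(abs(t[...,1])<12)&(g<60)&(t[...,0]>-70)
r=cv2.minAreaRect(np.ascontiguousarray(t[k],dtype=np.float32));print("fin",k.sum(),np.round(r[0],1),np.round(r[1],1),round(r[2],1), "zmed",np.median(z[k]).round(1))
E
python3 st.py
```

```text
t 19.43 ee [475.9 190.1  31.8] bay -70.5 0.0 F [-0.3 -0.1 -0.7] w 0.4 g 0.0 q [ 0.36  0.57  1.97 -0.    0.6  -1.45]
turn [-0.     -0.0001 -0.0001] shift [-0.0024 -0.0001 -0.001 ]
front [20.4, 20.5, 21.1, 20.4, 21.5]
-25 [12.0, 22.2, 22.9, 22.9, 23.0, 22.8, 22.7, 15.9, 12.1, 12.0, 12.2, 11.8, 26.6]
25 [12.4, 22.2, 23.1, 22.9, 23.0, 22.7, 22.7, 16.7, 12.1, 11.9, 11.9, 12.1, 23.4]
catch [42.3, 42.3, 42.2, 42.1, 43.0, 43.0]
fin 125 [-36.3  -4.6] [17.7 65.7] 85.6 zmed 61.8
```

Emit:
servo_tool([
  [0, 0, 0, -0.03, 0, 0, 0],
  [0, 0, 0, -0.05, 0, 0, 0],
  [0, 0, 0, -0.07, 0, -0.002, 0],
  [0, 0, 0, -0.09, 0, -0.004, 0],
  [0, 0, 0, -0.11, 0, -0.004, 0],
  [0, 0, 0, -0.11, 0, -0.004, 0],
])

```text
t: 20.38
ee_pos: [498.1, 195.4, 32.9]
orientation: [-0.366, 3.119, 0.0]
ft_force: [-0.2, 1.0, 0.3]
width: 0.6
grasp_force: 0.0
```

Emit:
servo_tool([
  [0, 0, 0, -0.02, 0, 0, 0],
  [0, 0, 0, -0.04, 0, 0, 0],
  [0, 0, 0, -0.06, 0, 0, 0],
  [0, 0, 0, -0.06, 0, 0, 0],
])

```text
t: 20.88
ee_pos: [510.0, 198.3, 33.0]
orientation: [-0.366, 3.119, 0.0]
ft_force: [-0.1, -0.1, 0.5]
width: 0.2
grasp_force: 0.0
```

```bash
python3 st.py
```

```text
t 20.88 ee [510.  198.3  33. ] bay -35.4 0.1 F [-0.1 -0.1  0.5] w 0.2 g 0.0 q [ 0.35  0.6   1.9  -0.    0.64 -1.46]
turn [ 0.0001  0.001  -0.0001] shift [ 0.1728 -0.0006  0.0046]
front [47.2, 48.3, 48.5, 49.0, 49.3]
-25 [nan, 12.0, 18.1, 22.7, 23.1, 23.1, 22.9, 23.2, 22.3, 13.8, 11.8, 11.7, 25.5]
25 [12.2, 12.4, 14.6, 22.4, 23.0, 23.0, 23.0, 22.9, 22.7, 14.6, 12.1, 12.2, 24.6]
catch [385.1, 379.7, 384.4, 376.6, 383.1, 376.6]
fin 134 [-18.5  -3.1] [18.  84.7] 84.8 zmed 61.8st.py:7: RuntimeWarning: Mean of empty slice
  for y0 in (-25,25): print(y0,[round(float(np.nanmean(z[(abs(t[...,1]-y0)<6)&(abs(t[...,0]-x0)<8)&(z<35)])),1) for x0 in range(-90,110,16)])
```

Emit:
servo_tool([
  [0, 0, 0, -0.02, 0, 0, 0],
  [0, 0, 0, -0.05, 0, 0, 0],
  [0, 0, 0, -0.09, 0, 0, 0],
  [0, 0, 0, -0.13, 0, 0, 0],
  [0, 0, 0, -0.17, 0, 0, 0],
  [0, 0, 0, -0.21, 0, 0, 0],
  [0, 0, 0, -0.24, 0, 0, 0],
  [0, 0, 0, -0.24, 0, 0, 0],
])

```text
t: 22.08
ee_pos: [556.8, 209.4, 33.0]
orientation: [-0.366, 3.119, 0.0]
ft_force: [-0.4, 0.2, -0.0]
width: 0.1
grasp_force: 0.0
```

Emit:
servo_tool([
  [0, 0, 0, -0.015, 0, 0, 0],
  [0, 0, 0, -0.03, 0, 0, 0],
  [0, 0, 0, -0.045, 0, 0, 0],
  [0, 0, 0, -0.06, 0, 0, 0],
  [0, 0, 0, -0.06, 0, 0, 0],
])

```text
t: 22.7
ee_pos: [565.9, 211.4, 32.7]
orientation: [0.366, -3.117, 0.001]
ft_force: [-7.4, -2.0, 6.2]
width: 0.6
grasp_force: 3.8
```

```bash
python3 st.py 2>/dev/null
```

```text
t 22.7 ee [565.9 211.4  32.7] bay 22.0 -0.1 F [-7.4 -2.   6.2] w 0.6 g 3.8 q [ 0.34  0.66  1.77  0.    0.72 -1.47]
turn [-0.0002 -0.0024 -0.0001] shift [4.6e-01 4.0e-04 5.3e-03]
front [100.4, 101.2, 102.5, 100.9, 102.1]
-25 [nan, nan, nan, nan, nan, 12.1, 22.0, 22.9, 22.9, 22.9, 22.5, 22.8, 24.8]
25 [nan, 13.5, 12.3, 12.2, 12.2, 12.1, 22.1, 23.1, 22.8, 22.8, 22.8, 22.7, 24.3]
catch [445.8, 440.3, 443.9, 438.0, 35.6, 379.5]
fin 146 [46.9 -1.3] [69.2 19.1] 2.2 zmed 61.5
```

Emit:
servo_tool([
  [0, 0, 0, -0.01, 0, -0.001, 0],
  [0, 0, 0, -0.025, 0, -0.003, 0],
  [0, 0, 0, -0.04, 0, -0.004, 0],
  [0, 0, 0, -0.04, 0, -0.004, 0],
])

```text
t: 23.4
ee_pos: [566.4, 210.9, 32.8]
orientation: [0.365, -3.102, 0.006]
ft_force: [-28.1, -8.6, 23.1]
width: 0.2
grasp_force: 16.0
```

Emit:
servo_tool([
  [0, 0, 0, 0.04, 0, 0, 0],
  [0, 0, 0, 0.1, 0, 0, 0],
  [0, 0, 0, 0.13, 0, 0, 0],
  [0, 0, 0, 0.13, 0, -0.1, 0],
  [0, 0, 0, 0.13, 0, -0.3, 0],
  [0, 0, 0, 0.13, 0, -0.6, 0],
  [0, 0, 0, 0.13, 0, -0.8, 0],
  [0, 0, 0, 0.13, 0, -0.8, 0],
])

```text
t: 24.4
ee_pos: [552.8, 208.7, 199.0]
orientation: [-0.365, 3.111, 0.003]
ft_force: [0.7, -0.6, -0.4]
width: 0.2
grasp_force: 0.0
```

Emit:
servo_tool([
  [0, 0, 0, 0.2, 0, 0, 0],
  [0, 0, 0, 0.4, 0, 0, 0],
  [0, 0, 0, 0.6, 0, 0, 0],
  [0, 0, 0, 0.7, 0, 0, 0],
  [0, 0, 0, 0.7, 0, 0, 0],
])

```text
t: 25.02
ee_pos: [412.5, 175.0, 193.5]
orientation: [0.367, -3.119, 0.0]
ft_force: [-0.2, 0.1, 0.3]
width: -0.0
grasp_force: 0.0
```

```bash
python3 st.py 2>/dev/null
python3 - <<'E'
from h import *
p,d1=ctrl.get_image("scene"); d0=np.load("scene_d.npy")
for nm,d in(("start",d0),("now",d1)):
    W=cloud("scene",d);t=tb(W)-[2.5,4.5];z=W[...,2]-1.8
    print(nm)
    for y0 in(-58,-48,-43,-38,-34):
        print(y0,*[f"{np.max(z[k]):.0f}" if (k:=(abs(t[...,0]-x0)<3)&(abs(t[...,1]-y0)<2.5)&(z<70)).sum()>0 else "-" for x0 in range(-41,20,6)])
W=cloud("scene",d1);t=tb(W)-[2.5,4.5];z=W[...,2]-1.8
k=(abs(t[...,1]-20)<10)&(z>18)&(z<27)&(t[...,0]<90)&(t[...,0]>-40);print("rear edge",t[k][:,0].min())
E
```

```text
t 25.02 ee [412.5 175.  193.5] bay -135.7 -0.0 F [-0.2  0.1  0.3] w -0.0 g 0.0 q [ 0.37  0.21  2.03 -0.    0.91 -1.43]
turn [-0.0001 -0.0007  0.0001] shift [-3.292e-01  1.000e-04  8.070e-01]
front [100.8, 102.3, 102.1, 101.2, 102.0]
-25 [11.9, 12.2, 12.2, 12.3, 12.2, 12.0, 21.8, 22.8, 22.9, 22.8, 23.0, 22.8, 24.7]
25 [12.3, 12.1, 12.1, 12.2, 12.2, 12.1, 22.0, 22.9, 22.9, 22.7, 22.6, 22.6, 24.6]
catch [35.8, 35.3, 34.8, 34.8, 35.6, 34.7]
fin 82 [57.1 -0.7] [ 6.3 49.1] 88.9 zmed 61.6
start
-58 31 34 35 34 36 36 36 34 34 - -
-48 28 27 28 30 27 - 36 36 32 34 33
-43 27 29 29 28 29 33 35 36 32 34 30
-38 14 14 14 12 31 - 37 36 32 31 29
-34 15 14 14 28 31 36 36 35 15 14 13
now
-58 32 35 35 37 37 34 38 34 35 - -
-48 29 27 27 28 27 34 35 34 31 32 29
-43 27 27 22 27 29 34 35 37 37 33 31
-38 13 13 15 29 32 33 37 35 31 28 29
-34 12 14 15 29 32 35 35 34 35 23 24
rear edge 4.322323893769703
```

```bash
python3 -c "
from workcell import ctrl
print(ctrl.close_job())"
```

```text
the job is handed in; nothing more can be done
None
```

I handed the job in at about 25 s: the depth check shows the slide carrier home against the end stop, lying flat and released. The catch is back at its starting height behind it, but no verdict came back after hand-in.

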